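# Put the calibration weights back in their case

### The job

The balance check is done: put the four knob weights back into the open wooden case, each standing upright on the floor of the bored well that matches its diameter. Set them in gently, without dropping or tipping any, and leave the weight with the hook and the plain cylinder, which are not part of the set, where they stand.

Things in the scene. Friction and masses are not known exactly. Their poses are not given: they have to be found in the camera images.
- weight_500: Knob weight of the set, 500 g weight (largest), mass 500 g: upright steel cylinder 40 mm in diameter and 47 mm high, then a neck 15 mm in diameter and 5 mm high, then a round knob 24 mm in diameter and 12 mm high (total height 64 mm). Origin at the centre of its underside, z up. It can be gripped by the knob from above, in any yaw.
- weight_200: Knob weight of the set, 200 g weight (second largest), mass 200 g: upright steel cylinder 31 mm in diameter and 33 mm high, then a neck 12 mm in diameter and 5 mm high, then a round knob 20 mm in diameter and 11 mm high (total height 49 mm). Origin at the centre of its underside, z up. It can be gripped by the knob from above, in any yaw.
- weight_100: Knob weight of the set, 100 g weight (third), mass 100 g: upright steel cylinder 25 mm in diameter and 25 mm high, then a neck 10 mm in diameter and 4 mm high, then a round knob 16 mm in diameter and 10 mm high (total height 39 mm). Origin at the centre of its underside, z up. It can be gripped by the knob from above, in any yaw.
- weight_50: Knob weight of the set, 50 g weight (smallest), mass 50 g: upright steel cylinder 18 mm in diameter and 24 mm high, then a neck 8 mm in diameter and 4 mm high, then a round knob 13 mm in diameter and 10 mm high (total height 38 mm). Origin at the centre of its underside, z up. It can be gripped by the knob from above, in any yaw.
- well_500: Well of the 500 g weight: wooden block 62 x 62 x 35 mm, fixed in the open case, with a round bore 48 mm in diameter, 28 mm deep, 3.5 mm chamfer round its mouth. Origin: centre of the block's underside, 5 mm above the worktop; bore axis z; bore floor 7 mm, block top 35 mm above the origin. The four blocks stand in a row along their y, in any order; case walls and the lid folded flat behind (+x) are level with their tops.
- well_200: Well of the 200 g weight: wooden block 62 x 62 x 35 mm, fixed in the open case, with a round bore 39 mm in diameter, 20 mm deep, 3.5 mm chamfer round its mouth. Origin: centre of the block's underside, 5 mm above the worktop; bore axis z; bore floor 15 mm, block top 35 mm above the origin. The four blocks stand in a row along their y, in any order; case walls and the lid folded flat behind (+x) are level with their tops.
- well_100: Well of the 100 g weight: wooden block 62 x 62 x 35 mm, fixed in the open case, with a round bore 32 mm in diameter, 16 mm deep, 3.5 mm chamfer round its mouth. Origin: centre of the block's underside, 5 mm above the worktop; bore axis z; bore floor 19 mm, block top 35 mm above the origin. The four blocks stand in a row along their y, in any order; case walls and the lid folded flat behind (+x) are level with their tops.
- well_50: Well of the 50 g weight: wooden block 62 x 62 x 35 mm, fixed in the open case, with a round bore 25 mm in diameter, 16 mm deep, 3.5 mm chamfer round its mouth. Origin: centre of the block's underside, 5 mm above the worktop; bore axis z; bore floor 19 mm, block top 35 mm above the origin. The four blocks stand in a row along their y, in any order; case walls and the lid folded flat behind (+x) are level with their tops.
- hook_weight: Look-alike that belongs to another set: steel cylinder 31 mm in diameter and 33 mm high with a wire hook instead of a knob, 62 mm high in all, 200 g. Origin at the centre of its underside. To be left alone.
- plain_cylinder: Look-alike that is not a weight: plain steel setting cylinder, 25 mm in diameter and 36 mm high, no knob, 140 g. Origin at the centre of its underside. To be left alone.

How it is judged:
By the outcome, as a careful person would: the job done as asked, in the order asked, and still so for the second after the job is handed in, with the robot touching nothing.
It also fails if it takes over 96 s, if anything falls off the work surface, if the arm or the gripper's body presses on something with over 40 N, if the wrist force passes 120 N, or if a joint passes its speed limit or range.

### The arm

A 6-joint arm with a two-finger parallel gripper is mounted at the origin on a cart in front of the work surface, level with it; the furniture and walls round the work are solid. World frame = base frame: x ahead of the robot, y to its left, z up, the work surface at z = 0. Lengths are in m, angles in rad, forces in N, time in s.
With the tool pointing down it reaches from about 0.325 to 0.9 m from the base axis. Payload 6.1 kg.
Tool frame: the origin (TCP) lies midway between the tips of the shut fingers; the grasp point (between the pads) lies 19 mm behind it (r.tcp_to_grasp is the distance from the TCP to the grasp point, in m); z points along the fingers, y is the line along which they close (so a half turn about z gives the same grasp; the last joint's range is limited). The gripper opens to 85 mm and grips with 20 to 120 N. Pads are 22 mm wide; open, the fingers measure 114 mm over their backs; the gripper's body (76 mm by 85 mm) begins 54 mm behind the grasp point. The pads swing forward as they close: fully open they stand 13 mm farther back than shut.
Start: joints at [-1.277, 0.22, 1.526, -0, 1.395, -0.126], TCP at [0.255, -0.571, 0.231] pointing down, gripper open.
Joint ranges: [-2.98, 2.98], [-0.91, 2.08], [0.09, 2.57], [-1.24, 4.39], [0.2, 2.65], [-2.68, 2.68]. Speed limits (rad/s): [2.57, 2.57, 3.01, 3.14, 3.14, 3.14].

### API

Orientations are given as a unit quaternion [w, x, y, z].
In Python, from station import r gives the robot as it stands.
- The arm moves only by the tool drive_tool, never from a script. Its arguments are lists of equal length, an entry for each row: "slide": the shift along the tool's x, y, z in m, a list of three; "roll": the turn about the tool's z in rad. A call has 1 to 5 rows; each row is the pose to reach, as a shift and turn from the pose commanded when the call began, along the tool's axes at that moment; what a row does not reach only later rows make up. A row lasts 1/8 s, in which the tool goes at most 62.5 mm and 10.7 degrees, less where a joint would pass 70% of its speed; a pose out of reach is approached as far as the arm can. A call with a gripper value outside its range is refused whole. "claw" is the opening, from 0 (shut) to 1 (fully open), set as the call begins (left out, the last holds). The fingers move at their own pace and stop on an object; "squeeze" is the grip in N (left out, the last holds). Time passes only in rows, so rows that repeat a pose let the fingers close. It gives the time, the measured TCP pose, the force, the opening and the grip force at its end, in the units of the state.
- r.state(): the state, without advancing time (a new reading comes with each control period).
- r.grab_frame(name): name is "side" or "top"; returns the picture (480x640x3 uint8, red, green, blue); there is no depth.
- r.camera_model(name): a dict with "mtx" (3x3 intrinsics, pixels), "R" (3x3) and "t" (3): a world point X has camera coordinates R X + t. Camera axes: x right, y down, z forward; pixel columns grow to the right and rows downward; lengths in m; the calibration is good to about 2 mm. A picture is of the moment at which its call begins. camera_model takes no time and is no camera call.
- r.finish_job(): hands the job in; it is judged then, once.
The state is a dict: "t": time; "joints": joint angles; "qd": joint speeds; "joint_torque": joint torques, N m; "position": TCP position; "ee_rot": TCP orientation; "wrist_force": force on the tool from outside, world axes, zero at the start; "ft_torque": the same for the moment, N m; "width": finger opening in m; "gripper_force": force on a finger pad.
Only numpy, scipy, OpenCV 4.12 (cv2) and the standard library are available. Lean on these libraries where they do the work, as an engineer would, in place of code of your own. Each camera call takes 0.05 s, during which the arm holds its last target. There are 200 camera calls.

## Working session

There is one attempt and no reset: what is moved stays moved. The work goes in short steps, Python scripts to look and compute and a tool call to move; the robot and the scene stay as the last step left them, time stands still between calls to the robot, and variables do not carry over. Pictures are saved under pics/ and viewed, at most 14 in all, crops included, and the job is handed in when it is done.

Besides the shell and the picture viewer there is one more tool, called after "Request:" as a command line: name --pt "numbers of a row" for each row, then --argument value for the rest. drive_tool: Moves the arm, as the interface text tells. Its arguments: {"type":"object","properties":{"slide":{"type":"array"},"roll":{"type":"array"},"claw":{"type":"number"},"squeeze":{"type":"number"}},"required":["slide","roll"]}

```bash
mkdir -p pics; ls
python3 - <<'E'
from station import r
import cv2
for n in("side","top"):
    cv2.imwrite(f"pics/{n}0.png",r.grab_frame(n)[:,:,::-1]); print(n,r.camera_model(n))
print(r.state(), r.tcp_to_grasp)
E
```

```text
pics
side {'mtx': array([[619.06445244,   0.        , 320.00484104],
       [  0.        , 619.06445244, 240.32658024],
       [  0.        ,   0.        ,   1.        ]]), 'R': array([[-0.99906271,  0.03724331, -0.02206004],
       [ 0.03379341,  0.35259981, -0.93516383],
       [-0.02705023, -0.93503279, -0.35352789]]), 't': array([ 0.52962718, -0.00501619,  1.065799  ])}
top {'mtx': array([[517.58633682,   0.        , 314.6885814 ],
       [  0.        , 517.58633682, 239.71599866],
       [  0.        ,   0.        ,   1.        ]]), 'R': array([[-0.01310333, -0.99977974, -0.01639448],
       [-0.9848289 ,  0.01574118, -0.17281275],
       [ 0.17303276,  0.01388134, -0.98481824]]), 't': array([0.03848205, 0.52594612, 0.88962284])}
{'t': 0.1, 'joints': array([-1.27708326e+00,  2.21195676e-01,  1.52752032e+00,  2.11277657e-05,
        1.39474359e+00, -1.26092463e-01]), 'qd': array([ 3.26171701e-05, -2.72162126e-03, -2.48157902e-03,  1.79709606e-03,
        1.11467245e-03, -8.16853825e-04]), 'joint_torque': array([ 7.91625080e-04, -4.98243248e+01, -3.90546477e+01, -2.70693754e-04,
        5.63725465e-03, -3.46820991e-05]), 'position': array([ 0.25457952, -0.57017485,  0.23026617]), 'ee_rot': array([-9.31064093e-04,  9.78051141e-01,  2.08362891e-01, -6.77804920e-05]), 'wrist_force': array([ 0.55575321, -0.040219  , -0.36546869]), 'ft_torque': array([-0.03797789,  0.01461779,  0.01845242]), 'gripper_force': 0.0, 'width': 0.08537517849257348} 0.0187
```

View pics/top0.png

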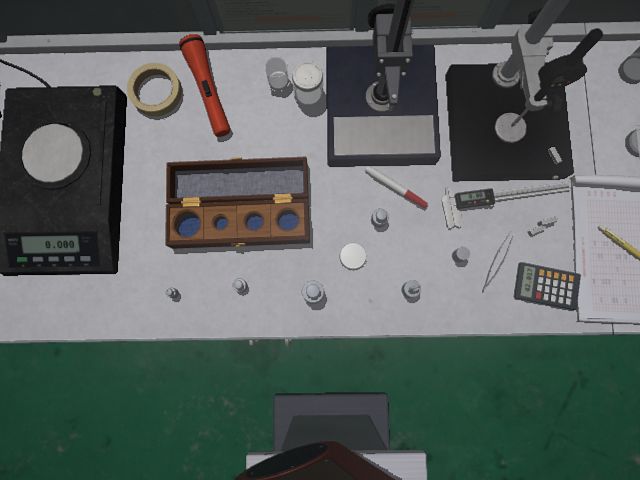

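View pics/side0.png

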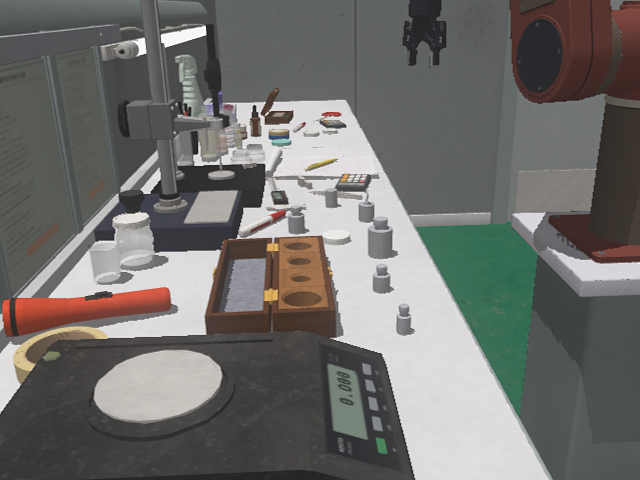

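The top view has the case bores at (187,224), (221,222), (254,221) and (288,220). Six weights stand at (172,293), (240,285), (313,292), (411,289), (380,216) and (461,255). I'll enlarge these areas to identify each one.

Run:
```python
import cv2,numpy as np
t=cv2.imread("pics/top0.png");s=cv2.imread("pics/side0.png")
a=cv2.resize(t[150:310,155:315],None,fx=3.5,fy=3.5,interpolation=2)
cv2.imwrite("pics/a.png",a)
b=[cv2.resize(t[y-20:y+20,x-20:x+20],(260,260),interpolation=2) for x,y in((313,292),(411,289),(380,216),(461,255),(240,285),(172,293))]
cv2.imwrite("pics/b.png",np.vstack([np.hstack(b[:3]),np.hstack(b[3:])]))
cv2.imwrite("pics/c.png",cv2.resize(s[175:345,205:435],None,fx=3.4,fy=3.4,interpolation=2))
```

```text
(no output)
```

View pics/a.png

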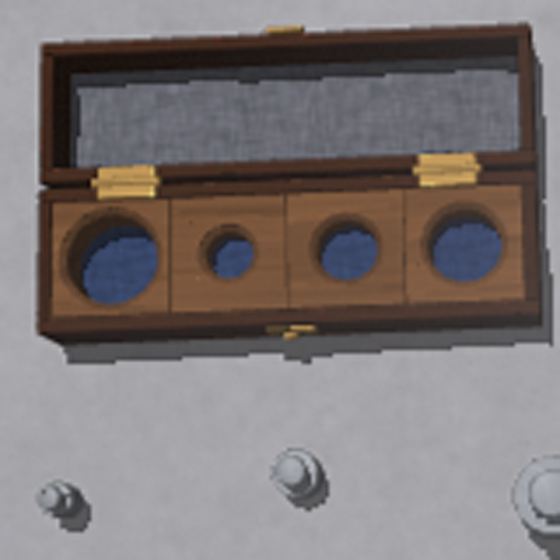

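View pics/b.png

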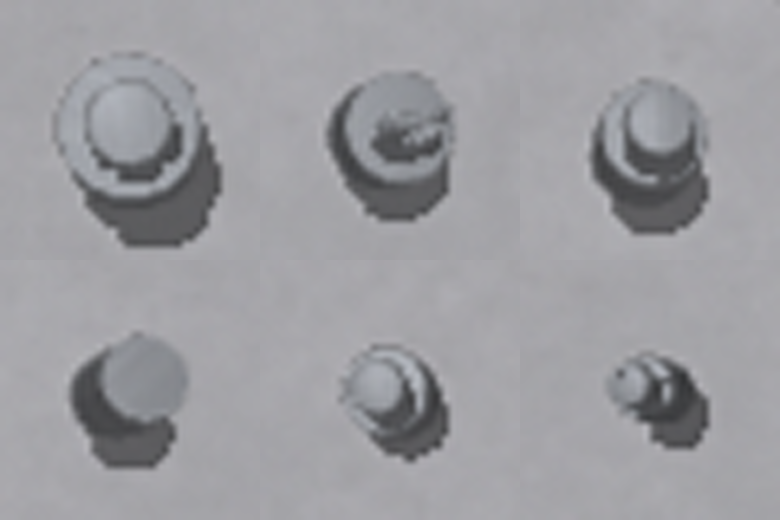

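View pics/c.png

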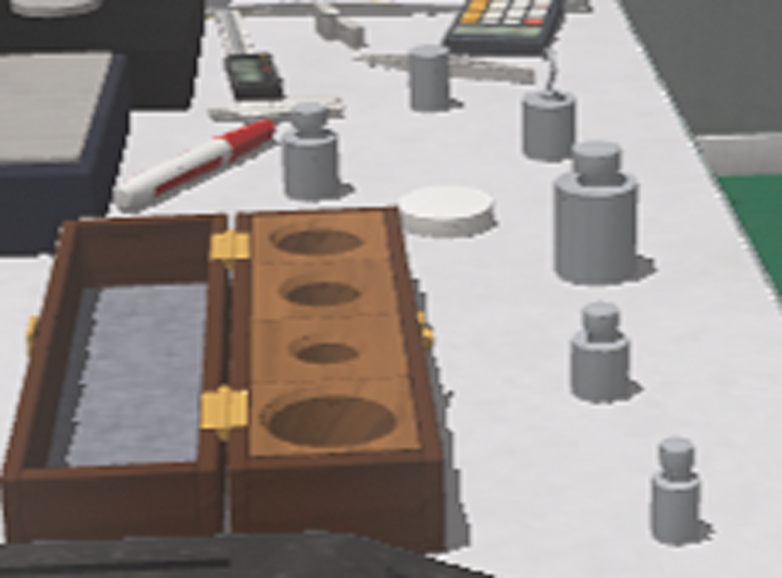

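The weights by top pixel:
- 500: (313,292)
- 200: (380,216)
- 100: (240,285)
- 50: (172,293)
- Hook weight: (411,289)
- Plain cylinder: (461,255)

The wells from left to right are 500, 50, 100, 200. I'll triangulate the knob tops and bore mouths from circle and silhouette features.

```bash
cat > h.py <<'E'
import cv2,numpy as np
from station import r
C={n:r.camera_model(n) for n in("side","top")}
def ray(n,p):
    c=C[n];d=c["R"].T@np.linalg.inv(c["mtx"])@[p[0],p[1],1];return -c["R"].T@c["t"],d/np.linalg.norm(d)
def plane(n,p,z):
    o,d=ray(n,p);return o+d*(z-o[2])/d[2]
def tri(a,b):
    o1,d1=ray("top",a);o2,d2=ray("side",b)
    s=np.linalg.lstsq(np.c_[d1,-d2],o2-o1,rcond=None)[0]
    p,q=o1+s[0]*d1,o2+s[1]*d2
    return (p+q)/2,np.linalg.norm(p-q)
def proj(n,X):
    c=C[n];u=c["mtx"]@(c["R"]@X+c["t"]);return u[:2]/u[2]
E
python3 - <<'E'
from h import *
np.set_printoptions(precision=4,suppress=True)
t=cv2.imread("pics/top0.png");s=cv2.imread("pics/side0.png")
g=cv2.cvtColor(s,cv2.COLOR_BGR2GRAY);gt=cv2.cvtColor(t,cv2.COLOR_BGR2GRAY)
W={500:((312.3,290.6),(598,151),.012,.064),200:((381.2,213.9),(311,107),.010,.049),100:((237.9,284.2),(601,308),.008,.039),50:((168.3,291.6),(677,442),.0065,.038)}
for k,(a,b,rad,h) in W.items():
    b=np.array(b)/3.4+[205,175]-.35
    # side silhouette rows near knob
    x,y=int(b[0]),int(b[1]);win=g[y-8:y+12,x-18:x+18];m=win<np.percentile(g[y-5:y+40,x-30:x+30],85)-25
    rows=[(y-8+i,x-18+np.flatnonzero(q).min(),x-18+np.flatnonzero(q).max()) for i,q in enumerate(m) if q.any()]
    P,e=tri(a,b);print(k,"hand",P,"gap",e,"plane",plane("top",a,h)); print("   ",b,[tuple(map(int,q)) for q in rows][:12])
    # Hough in top
    px=rad*517/0.87;cr=cv2.resize(cv2.getRectSubPix(gt,(33,33),a),None,fx=8,fy=8,interpolation=2)
    c=cv2.HoughCircles(cr,cv2.HOUGH_GRADIENT,1,300,param1=60,param2=8,minRadius=int(px*8*.8),maxRadius=int(px*8*1.2))
    if c is not None: q=c[0,0];print("   hough",(q[:2]+.5)/8-.5-16+a,q[2]/8,px)
B={500:((111,256),(329,421)),50:((228.5,251.5),(325,352)),100:((345.5,248),(321,293)),200:((465.5,244),(318,241))}
for k,(a,b) in B.items():
    a=np.array(a)/3.5+[155,150]-.35;b=np.array(b)/3.4+[205,175]-.35
    print("well",k,*tri(a,b),"plane",plane("top",a,.04),"side",plane("side",b,.04))
E
```

```text
500 hand [0.433  0.0361 0.0606] gap 0.0012302740945416516 plane [0.4333 0.0359 0.064 ]
    [380.5324 219.0618] [(211, 362, 374), (212, 362, 374), (213, 362, 374), (214, 362, 374), (215, 362, 374), (216, 362, 374), (217, 362, 386), (218, 362, 387), (219, 362, 387), (220, 362, 387), (221, 362, 387), (222, 363, 387)]
   hough [311.925 293.35 ] 8.425 7.13103448275862
200 hand [ 0.5704 -0.0905  0.0475] gap 0.0030072815481124436 plane [ 0.5716 -0.0905  0.049 ]
    [296.1206 206.1206] [(198, 278, 288), (199, 278, 288), (200, 278, 288), (201, 278, 288), (202, 278, 288), (203, 278, 289), (204, 278, 305), (205, 294, 304), (206, 284, 306), (207, 290, 305), (208, 282, 305), (209, 278, 306)]
   hough [379.575 216.775] 7.05 5.942528735632184
100 hand [0.4485 0.1705 0.0372] gap 0.0006465299573295257 plane [0.4487 0.1702 0.039 ]
    [381.4147 265.2382] [(257, 370, 393), (258, 373, 387), (264, 378, 384), (265, 377, 386), (266, 376, 386), (267, 376, 387), (268, 376, 387), (269, 376, 387), (270, 376, 387), (271, 376, 386), (272, 376, 387), (273, 374, 388)]
   hough [239.275 284.075] 5.55 4.7540229885057474
50 hand [0.4371 0.2961 0.0372] gap 0.0004422025018840151 plane [0.4372 0.2958 0.038 ]
    [403.7676 304.65  ] [(304, 400, 407), (305, 399, 407), (306, 398, 408), (307, 398, 409), (308, 398, 409), (309, 398, 409), (310, 399, 409), (311, 399, 409), (312, 399, 408), (313, 399, 408), (314, 398, 410), (315, 397, 410)]
   hough [175.925 297.85 ] 4.4125 3.8626436781609197
well 500 [0.5633 0.2673 0.0367] 0.0006213285942835622 plane [0.5629 0.2664 0.04  ] side [0.5629 0.2742 0.04  ]
well 50 [0.5644 0.2051 0.0372] 0.0008932178833510949 plane [0.5643 0.2045 0.04  ] side [0.5639 0.2117 0.04  ]
well 100 [0.5655 0.1434 0.0372] 0.0004842818800364603 plane [0.5651 0.143  0.04  ] side [0.5652 0.1503 0.04  ]
well 200 [0.5666 0.0803 0.0368] 0.0006430242906284874 plane [0.5662 0.08   0.04  ] side [0.5662 0.0888 0.04  ]
```

Spacing (62 mm) and heights agree with the text. I'll start with the 200 g weight, turning the tool so that the fingers close along world x.

Request:
drive_tool --pt "0.05 -0.032 0" --pt "0.1 -0.064 0" --pt "0.15 -0.096 0" --pt "0.2 -0.128 0" --pt "0.25 -0.16 0" --roll '[-0.18,-0.36,-0.54,-0.72,-0.9]' --claw 0.55

```text
t: 0.72
position: [0.4184, -0.3209, 0.231]
ee_rot: [-0.0, 0.788, 0.615, 0.0]
wrist_force: [0.1, -0.5, 0.4]
width: 0.0474
gripper_force: 0.0
```

```bash
cat > go.py <<'E'
import sys,numpy as np
from station import r
from scipy.spatial.transform import Rotation as Ro
np.set_printoptions(precision=4,suppress=True)
s=r.state();q=s["ee_rot"];R=Ro.from_quat([q[1],q[2],q[3],q[0]]).as_matrix()
print("phi",np.arctan2(R[1,0],R[0,0]),"pos",s["position"],"t",s["t"],"w",s["width"],"F",s["wrist_force"],s["gripper_force"])
if len(sys.argv)>3: print("slide",R.T@(np.array(list(map(float,sys.argv[1:4])))-s["position"]),"roll",np.arctan2(R[1,0],R[0,0])-np.pi/2)
E
python3 go.py .571 -.0905 .14
```

```text
phi 1.3254361307265414 pos [ 0.4184 -0.3209  0.231 ] t 0.725 w 0.047350128995019246 F [ 0.0923 -0.4906  0.3658] 0.0
slide [0.2605 0.0921 0.091 ] roll -0.24536019606835513
```

Request:
drive_tool --pt "0.05 0.018 0.01" --pt "0.1 0.036 0.02" --pt "0.155 0.055 0.04" --pt "0.21 0.074 0.065" --pt "0.2605 0.092 0.091" --roll '[-0.08,-0.16,-0.245,-0.245,-0.245]'

```text
t: 1.35
position: [0.5725, -0.0914, 0.1396]
ee_rot: [0.0, 0.709, 0.705, 0.0]
wrist_force: [1.0, 0.5, 1.0]
width: 0.047
gripper_force: 0.0
```

```bash
python3 go.py .571 -.0905 .036
python3 - <<'E'
from h import *
t=r.grab_frame("top")[:,:,::-1];s=r.grab_frame("side")[:,:,::-1]
cv2.imwrite("pics/d.png",np.hstack([cv2.resize(t[150:270,320:440],(400,400),interpolation=2),cv2.resize(s[130:250,240:360],(400,400),interpolation=2)]))
E
```

```text
phi 1.565100623249526 pos [ 0.5725 -0.0914  0.1396] t 1.35 w 0.0470276134894894 F [1.0464 0.4684 1.0343] 0.0
slide [ 0.0009 -0.0015  0.1036] roll -0.005695703545370634
```

View pics/d.png

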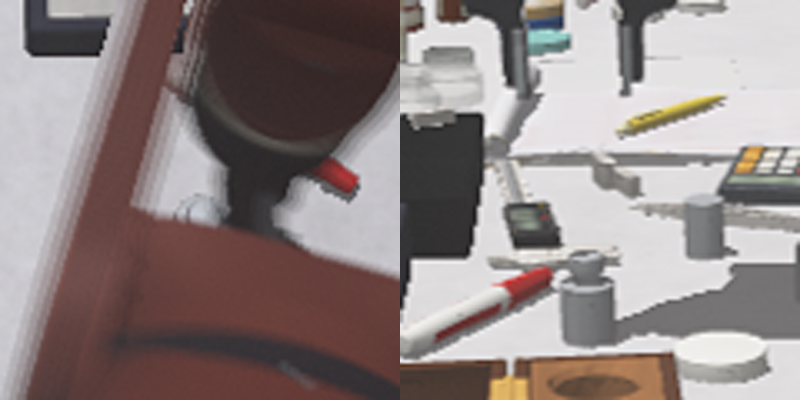

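The side crop shows the open fingertips at about (276,158) and (308,158) px, above the 200 g knob at (296,207). I'll check the calibration by projecting the TCP.

Run:
```python
from h import *
s=r.state()["position"]
print(s,proj("side",s+[0,0,.002]), proj("side",np.array([.571,-.0905,.0455])),proj("side",np.array([.5725,-.0905,.0455])))
g=cv2.cvtColor(r.grab_frame("side"),cv2.COLOR_RGB2GRAY)
for y in (150,153,156): print(y,list(map(int,g[y,270:316])))
g=cv2.cvtColor(cv2.imread("pics/side0.png"),6)
for y in range(203,216,2): print(y,list(map(int,g[y,282:312])))
```

```text
[ 0.57098431 -0.0879203   0.13605811] [293.07632253 157.0262532 ] [294.98977544 207.02965572] [294.1596881  207.05649532]
150 [232, 194, 84, 57, 59, 90, 120, 127, 99, 90, 142, 201, 227, 229, 227, 227, 226, 227, 227, 226, 227, 226, 226, 226, 226, 226, 226, 226, 226, 226, 226, 226, 226, 226, 227, 231, 189, 87, 103, 116, 95, 63, 60, 51, 184, 233]
153 [229, 206, 119, 50, 56, 81, 114, 127, 105, 76, 105, 114, 191, 231, 227, 227, 227, 227, 226, 226, 226, 226, 226, 226, 226, 226, 227, 227, 227, 227, 227, 226, 226, 227, 228, 231, 195, 99, 100, 114, 97, 69, 60, 101, 198, 231]
156 [229, 235, 237, 232, 227, 205, 157, 124, 108, 69, 126, 213, 233, 229, 227, 227, 227, 226, 227, 227, 227, 227, 227, 227, 227, 227, 227, 227, 227, 227, 227, 227, 227, 228, 228, 230, 231, 177, 88, 103, 158, 225, 237, 235, 234, 234]
203 [55, 55, 56, 56, 57, 64, 102, 176, 212, 211, 211, 212, 211, 207, 209, 209, 209, 209, 210, 211, 210, 206, 201, 212, 217, 217, 218, 218, 217, 216]
205 [225, 222, 196, 204, 228, 223, 220, 219, 226, 221, 202, 197, 193, 190, 190, 189, 189, 209, 212, 194, 192, 189, 192, 204, 216, 219, 219, 218, 218, 218]
207 [214, 214, 211, 212, 210, 207, 207, 208, 181, 165, 180, 185, 186, 185, 183, 183, 168, 148, 118, 105, 129, 136, 133, 148, 199, 221, 219, 219, 217, 216]
209 [118, 127, 134, 131, 129, 119, 112, 116, 120, 124, 126, 125, 123, 121, 117, 112, 107, 101, 93, 116, 135, 134, 132, 129, 184, 221, 219, 219, 219, 220]
211 [93, 89, 89, 106, 123, 188, 226, 226, 188, 119, 116, 120, 119, 115, 112, 109, 106, 104, 124, 190, 223, 220, 219, 219, 219, 218, 219, 219, 219, 218]
213 [84, 80, 68, 92, 181, 221, 218, 207, 195, 185, 149, 107, 103, 104, 104, 104, 100, 94, 87, 83, 145, 201, 217, 218, 218, 218, 218, 218, 219, 219]
215 [67, 68, 68, 166, 224, 203, 177, 181, 184, 186, 155, 114, 119, 119, 120, 118, 117, 115, 114, 155, 184, 154, 183, 221, 218, 218, 217, 217, 218, 218]
```

Calibration agrees to about 1 mm, so I'll descend.

```bash
python3 go.py .5707 -.0905 .036
```

```text
phi 1.5690427326158762 pos [ 0.5708 -0.0903  0.1375] t 1.5 w 0.0467782123821181 F [1.1549 0.5235 0.2089] 0.0
slide [-0.0004  0.0004  0.1015] roll -0.0017535941790203236
```

Request:
drive_tool --pt "0 0 0.03" --pt "0 0 0.06" --pt "0 0 0.08" --pt "0 0 0.09" --pt "0 0 0.09" --roll '[0,0,0,0,0]'

```text
t: 2.12
position: [0.5714, -0.0936, 0.0501]
ee_rot: [-0.0, 0.709, 0.705, -0.0]
wrist_force: [1.0, -0.3, 0.9]
width: 0.0465
gripper_force: 0.0
```

```bash
python3 go.py .5707 -.0905 .036;python3 go.py
```

```text
phi 1.5642990850924199 pos [ 0.5714 -0.0936  0.0501] t 2.125 w 0.046528106832006 F [ 1.0391 -0.3272  0.8872] 0.0
slide [ 0.0031 -0.0007  0.0141] roll -0.006497241702476675
phi 1.5642990850924199 pos [ 0.5714 -0.0936  0.0501] t 2.125 w 0.046528106832006 F [ 1.0391 -0.3272  0.8872] 0.0
```

Request:
drive_tool --pt "0 0 0.007" --pt "0 0 0.014" --pt "0 0 0.014" --pt "0 0 0.014" --pt "0 0 0.014" --roll '[0,0,0,0,0]'

```text
t: 2.75
position: [0.5719, -0.0933, 0.0366]
ee_rot: [0.0, 0.709, 0.705, 0.0]
wrist_force: [0.6, 0.7, -1.0]
width: 0.0469
gripper_force: 0.0
```

Request:
drive_tool --pt "0 0 0" --pt "0 0 0" --pt "0 0 0" --pt "0 0 0" --pt "0 0 0" --roll '[0,0,0,0,0]' --claw 0.0 --squeeze 40

```text
t: 3.38
position: [0.5717, -0.0933, 0.0366]
ee_rot: [0.0, 0.709, 0.705, 0.0]
wrist_force: [-1.9, 0.2, 4.4]
width: 0.0177
gripper_force: 39.2
```

Request:
drive_tool --pt "0 0 -0.01" --pt "0 0 -0.03" --pt "0 0 -0.055" --pt "0 0 -0.07" --pt "0 0 -0.07" --roll '[0,0,0,0,0]'

```text
t: 4.0
position: [0.573, -0.0936, 0.1084]
ee_rot: [0.002, 0.709, 0.705, 0.001]
wrist_force: [-0.1, 0.3, -2.1]
width: 0.0177
gripper_force: 39.3
```

```bash
python3 go.py .5660 .0775 .106
python3 - <<'E'
from h import *
s=r.grab_frame("side")[:,:,::-1]
print(proj("side",r.state()["position"]))
cv2.imwrite("pics/e.png",cv2.resize(s[90:250,230:390],(560,560),interpolation=2))
E
```

```text
phi 1.5648244986635966 pos [ 0.573  -0.0936  0.1084] t 4.0 w 0.01770086533670273 F [-0.106   0.314  -2.1271] 39.254270195961
slide [ 0.1711 -0.008   0.0022] roll -0.005971828131299928
[293.1672384  173.53824241]
```

View pics/e.png

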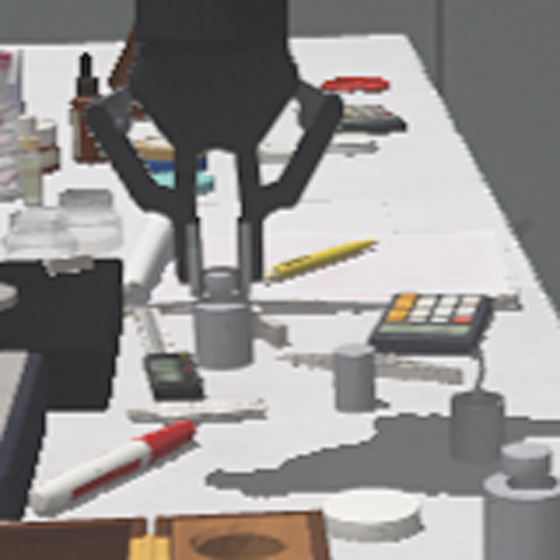

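The 200 g weight is held upright. I'll carry it to well 200.

Request:
drive_tool --pt "0.025 -0.002 0" --pt "0.075 -0.004 0" --pt "0.125 -0.006 0" --pt "0.158 -0.007 0" --pt "0.171 -0.007 0" --roll '[0,0,-0.006,-0.006,-0.006]'

```text
t: 4.68
position: [0.5644, 0.0796, 0.105]
ee_rot: [-0.001, 0.706, 0.708, -0.001]
wrist_force: [-0.1, -0.1, -3.1]
width: 0.0178
gripper_force: 39.2
```

Request:
drive_tool --pt "0 0 0" --pt "0 0 0.01" --pt "0 0 0.02" --pt "0 0 0.02" --pt "0 0 0.02" --roll '[0,0,0,0,0]'

```text
t: 5.3
position: [0.5656, 0.0773, 0.0861]
ee_rot: [-0.0, 0.707, 0.707, -0.0]
wrist_force: [0.2, 0.2, -1.8]
width: 0.0178
gripper_force: 39.2
```

```bash
python3 go.py .5660 .0775 .06
python3 - <<'E'
from h import *
t=r.grab_frame("top")[:,:,::-1];s=r.grab_frame("side")[:,:,::-1]
for X in ([.5663,.08,.04],[.5663,.08,.05]): print(proj("side",np.array(X)),proj("top",np.array(X)))
cv2.imwrite("pics/f.png",np.hstack([cv2.resize(t[170:270,250:350],(400,400),interpolation=2),cv2.resize(s[170:270,240:340],(400,400),interpolation=2)]))
E
```

```text
phi 1.5700908141664334 pos [0.5656 0.0773 0.0861] t 5.3 w 0.017789145868344864 F [ 0.2103  0.1984 -1.8396] 39.222532510757446
slide [0.0002 0.0004 0.0261] roll -0.0007055126284631896
[298.08573387 243.4957936 ] [287.65882743 219.31648113]
[297.86229366 237.4644219 ] [287.2851641  218.15056772]
```

View pics/f.png

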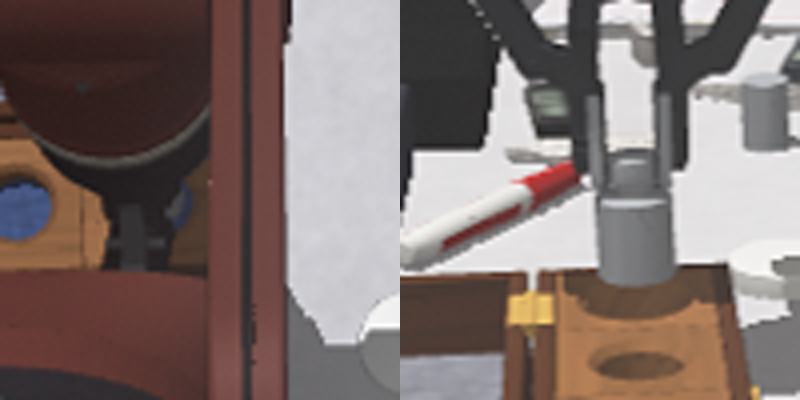

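The 200 g weight hangs upright over bore 200: centre column ≈299, bottom edge row ≈241. I'll check the y offset from that row.

Run:
```python
from h import *
for y in(.0773,.080,.083): print(y,proj("side",np.array([.565,y+.0155,.05])),proj("side",np.array([.565,y,.0])))
g=cv2.cvtColor(r.grab_frame("side"),7)
print(list(map(int,g[226:250,299]))); print(list(map(int,g[232,284:316]))); print(list(map(int,g[228,284:316])))
```

```text
0.0773 [298.74480275 240.35285897] [299.776642   266.48364558]
0.08 [298.75389442 240.9775548 ] [299.78810372 267.15535667]
0.083 [298.7640535 241.6755937] [299.80090874 267.90579088]
[121, 122, 122, 121, 121, 120, 121, 121, 120, 121, 120, 119, 120, 119, 118, 102, 81, 83, 82, 82, 83, 84, 85, 90]
[226, 226, 226, 228, 213, 154, 121, 127, 128, 131, 129, 127, 124, 122, 122, 121, 118, 114, 112, 110, 108, 105, 103, 95, 158, 221, 230, 229, 228, 227, 227, 227]
[227, 228, 228, 230, 214, 152, 123, 128, 129, 131, 129, 126, 124, 123, 123, 122, 118, 115, 112, 110, 108, 105, 102, 93, 184, 230, 227, 226, 226, 226, 226, 226]
```

Well centred. Lowering.

Request:
drive_tool --pt "0.0 0.0005 0.01" --pt "0.0 0.0005 0.02" --pt "0.0 0.0005 0.026" --pt "0.0 0.0005 0.0285" --pt "0.0 0.0005 0.0285" --roll '[0,0,0,0,0]'

```text
t: 6.08
position: [0.566, 0.0778, 0.0575]
ee_rot: [-0.0, 0.707, 0.707, -0.0]
wrist_force: [-0.3, 1.1, -1.9]
width: 0.0181
gripper_force: 39.2
```

Request:
drive_tool --pt "0 0 0.0005" --pt "0 0 0.001" --pt "0 0 0.0015" --pt "0 0 0.0015" --roll '[0,0,0,0]'

```text
t: 6.58
position: [0.5664, 0.0778, 0.0567]
ee_rot: [0.0, 0.707, 0.707, 0.0]
wrist_force: [-0.1, 0.2, 0.2]
width: 0.0179
gripper_force: 39.4
```

Contact reached; I'll release and lift.

Request:
drive_tool --pt "0 0 0" --pt "0 0 0" --pt "0 0 0" --pt "0 0 -0.01" --pt "0 0 -0.03" --roll '[0,0,0,0,0]' --claw 0.5

```text
t: 7.2
position: [0.5656, 0.0778, 0.0867]
ee_rot: [-0.001, 0.707, 0.707, -0.001]
wrist_force: [-0.1, 0.4, -1.0]
width: 0.0427
gripper_force: 0.0
```

Request:
drive_tool --pt "0 0 -0.03" --pt "0.03 -0.04 -0.035" --pt "0.06 -0.08 -0.035" --pt "0.092 -0.117 -0.03" --pt "0.092 -0.117 -0.01" --roll '[0,0,0,0,0]'

```text
t: 7.82
position: [0.4487, 0.172, 0.0988]
ee_rot: [0.001, 0.706, 0.708, 0.002]
wrist_force: [1.4, -0.6, 1.5]
width: 0.0425
gripper_force: 0.0
```

Request:
drive_tool --pt "0 0 0.02" --pt "0 0 0.02" --pt "0 0 0.02" --roll '[0,0,0]'

```text
t: 8.2
position: [0.4502, 0.1699, 0.0778]
ee_rot: [0.001, 0.707, 0.707, 0.001]
wrist_force: [0.5, 0.2, 0.5]
width: 0.043
gripper_force: 0.0
```

```bash
python3 go.py .4486 .1704 .028
python3 - <<'E'
from h import *
print(proj("side",np.array([.4486,.1704,.034])))
g=cv2.cvtColor(r.grab_frame("side"),7)
for y in(267,269,271,278,282):print(y,list(map(int,g[y,368:396])))
print(proj("side",np.array([.4486,.1704,.012])))
t=r.grab_frame("top")[:,:,::-1];s=r.grab_frame("side")[:,:,::-1]
cv2.imwrite("pics/g.png",np.hstack([cv2.resize(t[190:310,210:330],(400,400),interpolation=2),cv2.resize(s[180:300,275:395],(400,400),interpolation=2)]))
E
```

```text
phi 1.5706082425652588 pos [0.4502 0.1699 0.0778] t 8.2 w 0.04296582914220381 F [0.5099 0.1524 0.5166] 0.0
slide [ 0.0004 -0.0017  0.0498] roll -0.00018808422963778604
[381.07802244 267.29116338]
267 [226, 226, 226, 227, 228, 228, 230, 221, 173, 149, 174, 187, 194, 192, 188, 181, 169, 139, 136, 202, 227, 225, 226, 226, 227, 227, 226, 226]
269 [225, 225, 225, 226, 227, 227, 228, 220, 169, 129, 137, 139, 138, 134, 133, 127, 118, 110, 116, 196, 229, 226, 226, 226, 226, 226, 225, 225]
271 [227, 227, 228, 228, 228, 229, 228, 230, 188, 120, 129, 128, 129, 126, 122, 117, 111, 106, 161, 223, 232, 229, 228, 227, 226, 226, 227, 228]
278 [229, 229, 229, 231, 210, 145, 125, 129, 130, 128, 134, 138, 127, 129, 149, 143, 120, 112, 110, 110, 107, 105, 114, 121, 120, 120, 120, 119]
282 [122, 121, 121, 121, 117, 121, 129, 131, 132, 132, 133, 132, 130, 127, 125, 123, 118, 115, 114, 112, 109, 104, 112, 122, 121, 120, 121, 121]
[380.88190944 281.36460973]
```

View pics/g.png

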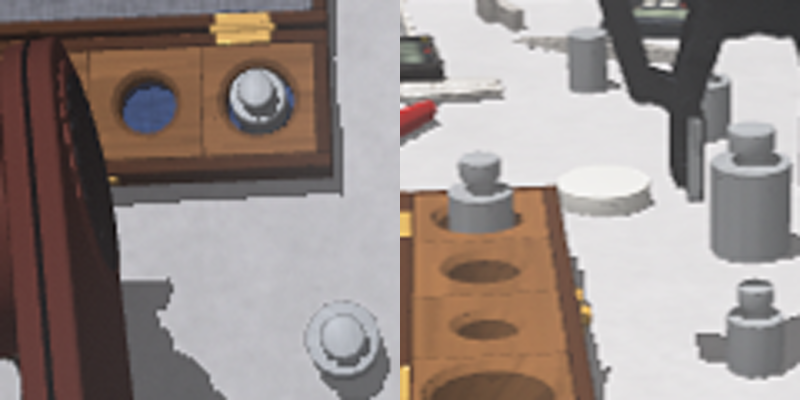

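The 200 g weight stands upright in its bore. Next is the 100 g, with its knob at side column 381.4 as predicted.

Request:
drive_tool --pt "0 -0.002 0.015" --pt "0 -0.002 0.035" --pt "0 -0.002 0.046" --pt "0 -0.002 0.05" --pt "0 -0.002 0.05" --roll '[0,0,0,0,0]'

```text
t: 8.98
position: [0.4471, 0.1698, 0.0261]
ee_rot: [-0.0, 0.707, 0.707, -0.0]
wrist_force: [-0.1, -0.9, 0.2]
width: 0.0424
gripper_force: 0.0
```

Request:
drive_tool --pt "0 0 0" --pt "0 0 0" --pt "0 0 0" --pt "0 0 0" --pt "0 0 0" --roll '[0,0,0,0,0]' --claw 0.0 --squeeze 30

```text
t: 9.6
position: [0.4478, 0.1699, 0.0269]
ee_rot: [0.0, 0.707, 0.707, 0.001]
wrist_force: [0.3, -0.5, 5.3]
width: 0.0141
gripper_force: 29.5
```

Request:
drive_tool --pt "0 0 -0.01" --pt "0 0 -0.035" --pt "0 0 -0.06" --pt "0 0 -0.067" --pt "0 0 -0.067" --roll '[0,0,0,0,0]'

```text
t: 10.22
position: [0.4471, 0.1698, 0.0933]
ee_rot: [0.0, 0.707, 0.707, 0.0]
wrist_force: [-0.5, -0.3, -1.6]
width: 0.0137
gripper_force: 29.4
```

```bash
python3 go.py .5653 .1432 .075
```

```text
phi 1.5708308145858112 pos [0.4471 0.1698 0.0933] t 10.225 w 0.013676925934544682 F [-0.4669 -0.3396 -1.5872] 29.399856626987457
slide [-0.0266  0.1182  0.0184] roll 3.448779091463905e-05
```

Request:
drive_tool --pt "-0.006 0.02 0" --pt "-0.014 0.06 0" --pt "-0.022 0.1 0" --pt "-0.0265 0.118 0.006" --pt "-0.0265 0.118 0.013" --roll '[0,0,0,0,0]'

```text
t: 10.85
position: [0.5651, 0.1427, 0.0785]
ee_rot: [-0.001, 0.707, 0.707, -0.001]
wrist_force: [-1.0, 0.2, -1.4]
width: 0.0139
gripper_force: 29.5
```

Request:
drive_tool --pt "0 0 0.004" --pt "0 0 0.004" --pt "0 0 0.004" --pt "0 0 0.004" --roll '[0,0,0,0]'

```text
t: 11.35
position: [0.5652, 0.1435, 0.0768]
ee_rot: [0.0, 0.707, 0.707, 0.0]
wrist_force: [0.4, 0.2, -1.6]
width: 0.0141
gripper_force: 29.5
```

```bash
python3 go.py .5653 .1432 .051
python3 - <<'E'
from h import *
p=r.state()["position"];b=p[2]-.0269
print("pred axis",proj("side",np.array([p[0],p[1],b+.012])),"front-bottom",proj("side",np.array([p[0],p[1]+.0125,b])))
s=r.grab_frame("side");g=cv2.cvtColor(s,7)
u=proj("side",np.array([p[0],p[1]+.0125,b]));x,y=map(int,u)
print(x,y,list(map(int,g[y-8:y+8,x])))
for k in(4,8): print(y-k,x-14,list(map(int,g[y-k,x-14:x+15])))
cv2.imwrite("pics/h.png",cv2.resize(s[y-60:y+30,x-45:x+45,::-1],(450,450),interpolation=2))
E
```

```text
phi 1.5711784437410428 pos [0.5652 0.1435 0.0768] t 11.35 w 0.014136472330952611 F [ 0.3639  0.1579 -1.6006] 29.486620724201202
slide [-0.0004  0.0001  0.0258] roll 0.00038211694614620484
pred axis [298.50865517 245.01088679] front-bottom [298.83790762 255.95920787]
298 255 [122, 122, 121, 121, 120, 120, 119, 119, 119, 111, 76, 79, 78, 78, 79, 79]
251 284 [130, 130, 133, 133, 135, 130, 127, 127, 130, 129, 129, 128, 126, 123, 120, 118, 114, 110, 108, 109, 106, 104, 103, 90, 79, 79, 78, 77, 78]
247 284 [127, 114, 90, 77, 75, 91, 118, 130, 132, 131, 130, 130, 129, 125, 122, 120, 116, 112, 110, 109, 107, 105, 101, 100, 101, 88, 93, 94, 76]
```

View pics/h.png

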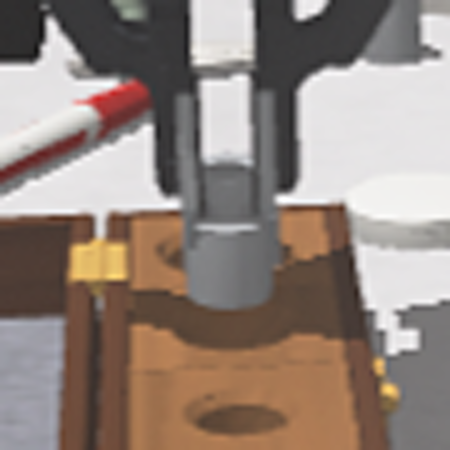

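The 100 g weight hangs upright over its bore: centre column 298.4, bottom row ≈256, within about 1–2 mm. Lowering.

Request:
drive_tool --pt "-0.001 0 0.008" --pt "-0.001 0 0.016" --pt "-0.001 0 0.022" --pt "-0.001 0 0.0245" --pt "-0.001 0 0.0245" --roll '[0,0,0,0,0]'

```text
t: 12.02
position: [0.5651, 0.1423, 0.0516]
ee_rot: [-0.0, 0.707, 0.707, -0.0]
wrist_force: [0.0, -0.2, -1.3]
width: 0.0139
gripper_force: 29.5
```

Request:
drive_tool --pt "0 0 0.0005" --pt "0 0 0.001" --pt "0 0 0.001" --pt "0 0 0.001" --roll '[0,0,0,0]'

```text
t: 12.52
position: [0.5653, 0.1423, 0.051]
ee_rot: [0.0, 0.707, 0.707, 0.0]
wrist_force: [-0.5, 0.1, 0.1]
width: 0.0141
gripper_force: 29.6
```

Request:
drive_tool --pt "0 0 0" --pt "0 0 0" --pt "0 0 0" --pt "0 0 -0.01" --pt "0 0 -0.035" --roll '[0,0,0,0,0]' --claw 0.45

```text
t: 13.15
position: [0.564, 0.1421, 0.0854]
ee_rot: [-0.001, 0.707, 0.707, -0.001]
wrist_force: [-0.4, -0.1, 0.7]
width: 0.0386
gripper_force: 0.0
```

Request:
drive_tool --pt "0.03 -0.025 0" --pt "0.07 -0.06 0" --pt "0.11 -0.095 0" --pt "0.145 -0.122 0.005" --pt "0.1535 -0.128 0.01" --roll '[0,0,0,0,0]'

```text
t: 13.78
position: [0.4358, 0.2977, 0.0765]
ee_rot: [0.0, 0.706, 0.708, 0.0]
wrist_force: [0.5, 0.2, 0.5]
width: 0.0383
gripper_force: 0.0
```

Request:
drive_tool --pt "0 0 0" --pt "0 0 0" --pt "0 0 0" --roll '[0,0,0]'

```text
t: 14.15
position: [0.4382, 0.295, 0.0761]
ee_rot: [0.0, 0.708, 0.707, 0.0]
wrist_force: [0.3, 0.1, 0.8]
width: 0.0385
gripper_force: 0.0
```

```bash
python3 go.py .4372 .296 .027
python3 - <<'E'
from h import *
print(proj("side",np.array([.4372,.296,.033])),proj("side",np.array([.4372,.296,.012])),proj("side",np.array([.4372,.305,.0])))
s=r.grab_frame("side");g=cv2.cvtColor(s,7)
for y in(309,312,322,326):print(y,list(map(int,g[y,390:418])))
print(list(map(int,g[325:340,403])))
t=r.grab_frame("top")[:,:,::-1];s=s[:,:,::-1]
cv2.imwrite("pics/i.png",np.hstack([cv2.resize(t[190:310,150:270],(400,400),interpolation=2),cv2.resize(s[195:345,275:425],(400,400),interpolation=2)]))
E
```

```text
phi 1.5691911286099987 pos [0.4382 0.295  0.0761] t 14.15 w 0.038508348044441594 F [0.2663 0.0808 0.7552] 0.0
slide [ 0.001  -0.001   0.0491] roll -0.0016051981848979047
[403.40514669 307.66223701] [402.97513425 322.74393018] [403.90857134 334.78312289]
309 [229, 229, 228, 228, 229, 229, 230, 233, 201, 132, 136, 141, 141, 140, 136, 132, 124, 114, 119, 199, 231, 228, 227, 228, 228, 230, 232, 230]
312 [229, 229, 229, 228, 227, 227, 229, 231, 235, 194, 117, 128, 129, 127, 123, 118, 114, 106, 172, 227, 231, 229, 230, 234, 197, 113, 119, 123]
322 [122, 123, 123, 123, 121, 118, 123, 131, 138, 141, 142, 141, 139, 135, 132, 128, 125, 119, 115, 113, 112, 119, 123, 123, 123, 122, 122, 123]
326 [123, 123, 123, 124, 123, 120, 124, 133, 138, 140, 140, 139, 137, 133, 130, 127, 122, 119, 116, 112, 114, 121, 123, 124, 123, 123, 123, 123]
[134, 133, 133, 132, 132, 131, 131, 130, 129, 129, 171, 235, 230, 229, 229]
```

View pics/i.png

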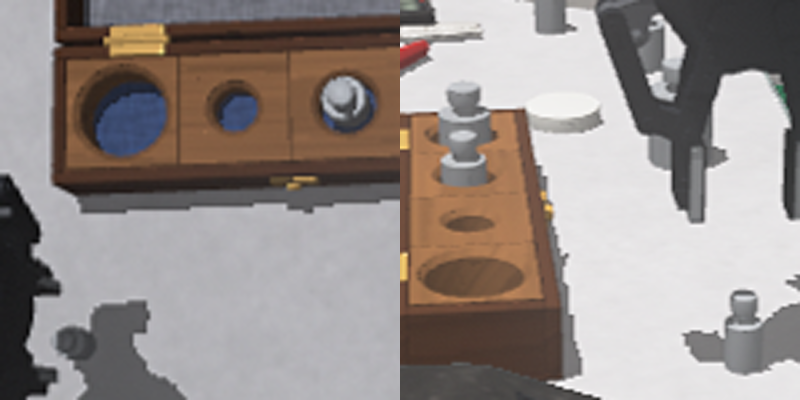

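The 100 g weight is seated upright. The 50 g knob, at side column 403.9, matches the prediction, so I'll grasp it.

Request:
drive_tool --pt "0.001 -0.001 0.015" --pt "0.001 -0.001 0.035" --pt "0.001 -0.001 0.045" --pt "0.001 -0.001 0.049" --pt "0.001 -0.001 0.049" --roll '[0,0,0,0,0]'

```text
t: 14.88
position: [0.4361, 0.2968, 0.0266]
ee_rot: [-0.0, 0.707, 0.707, -0.0]
wrist_force: [1.0, -0.6, -0.7]
width: 0.0383
gripper_force: 0.0
```

Request:
drive_tool --pt "0 0 0" --pt "0 0 0" --pt "0 0 0" --pt "0 0 0" --pt "0 0 0" --roll '[0,0,0,0,0]' --claw 0.0 --squeeze 25

```text
t: 15.5
position: [0.4367, 0.2971, 0.0274]
ee_rot: [0.0, 0.707, 0.707, 0.001]
wrist_force: [-0.3, 0.4, 4.9]
width: 0.0114
gripper_force: 24.6
```

Request:
drive_tool --pt "0 0 -0.01" --pt "0 0 -0.035" --pt "0 0 -0.06" --pt "0 0 -0.067" --pt "0 0 -0.067" --roll '[0,0,0,0,0]'

```text
t: 16.12
position: [0.4361, 0.2968, 0.0939]
ee_rot: [0.0, 0.707, 0.707, 0.0]
wrist_force: [0.4, -0.6, -0.4]
width: 0.0111
gripper_force: 24.5
```

```bash
python3 go.py .5643 .205 .08
```

```text
phi 1.5707658571125462 pos [0.4361 0.2968 0.0939] t 16.125 w 0.011083239282519364 F [ 0.3766 -0.5745 -0.4338] 24.472195208072662
slide [-0.0918  0.1282  0.0139] roll -3.0469682350320326e-05
```

Request:
drive_tool --pt "-0.015 0.02 0" --pt "-0.042 0.06 0" --pt "-0.07 0.1 0" --pt "-0.088 0.124 0.006" --pt "-0.091 0.128 0.014" --roll '[0,0,0,0,0]'

```text
t: 16.75
position: [0.5647, 0.2042, 0.0782]
ee_rot: [-0.0, 0.708, 0.706, -0.001]
wrist_force: [-0.2, -0.6, -0.7]
width: 0.0114
gripper_force: 24.5
```

Request:
drive_tool --pt "0 0 0.003" --pt "0 0 0.003" --pt "0 0 0.003" --pt "0 0 0.003" --roll '[0,0,0,0]'

```text
t: 17.25
position: [0.564, 0.2064, 0.0773]
ee_rot: [0.0, 0.707, 0.707, 0.0]
wrist_force: [0.1, -0.7, -0.6]
width: 0.011
gripper_force: 24.5
```

```bash
python3 go.py .5643 .2055 .051
python3 - <<'E'
from h import *
p=r.state()["position"];b=p[2]-.0272
print("pred axis",proj("side",np.array([p[0],p[1],b+.012])),"front-bottom",u:=proj("side",np.array([p[0],p[1]+.009,b])))
s=r.grab_frame("side");g=cv2.cvtColor(s,7);x,y=map(int,u)
print(x,y,list(map(int,g[y-8:y+8,x])))
for k in(4,8,14): print(y-k,x-14,list(map(int,g[y-k,x-14:x+15])))
cv2.imwrite("pics/j.png",cv2.resize(s[y-60:y+40,x-50:x+50,::-1],(450,450),interpolation=2))
E
```

```text
phi 1.5716923777143874 pos [0.564  0.2064 0.0773] t 17.25 w 0.011015744106248709 F [ 0.056  -0.7401 -0.6482] 24.49473202228546
slide [-0.0009  0.0003  0.0263] roll 0.0008960509194908539
pred axis [299.60682813 261.64889954] front-bottom [299.95112163 272.47411841]
299 272 [112, 112, 113, 112, 112, 111, 114, 127, 123, 83, 77, 79, 78, 79, 79, 79]
268 285 [140, 143, 137, 132, 129, 123, 127, 127, 113, 122, 124, 111, 112, 112, 112, 112, 113, 112, 110, 109, 106, 91, 74, 75, 74, 75, 75, 74, 75]
264 285 [140, 142, 142, 141, 139, 133, 129, 131, 120, 106, 108, 111, 111, 111, 112, 117, 120, 113, 110, 109, 104, 114, 129, 128, 123, 127, 105, 72, 75]
258 285 [136, 136, 128, 115, 109, 118, 129, 131, 116, 102, 108, 111, 112, 112, 111, 112, 113, 112, 111, 110, 106, 100, 113, 127, 131, 132, 128, 127, 129]
```

View pics/j.png

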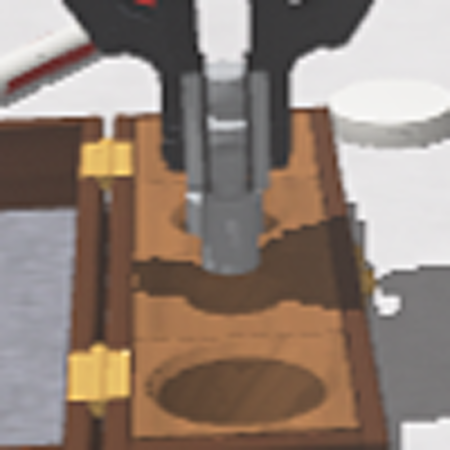

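The 50 g weight hangs upright over its bore: centre column 299.8, bottom row ≈271. Lowering.

Request:
drive_tool --pt "-0.001 0 0.008" --pt "-0.001 0 0.016" --pt "-0.001 0 0.022" --pt "-0.001 0 0.025" --pt "-0.001 0 0.025" --roll '[0,0,0,0,0]'

```text
t: 17.92
position: [0.5642, 0.2048, 0.0517]
ee_rot: [-0.0, 0.707, 0.707, -0.0]
wrist_force: [-0.7, -0.3, -0.5]
width: 0.0114
gripper_force: 24.5
```

Request:
drive_tool --pt "0 0 0.0005" --pt "0 0 0.001" --pt "0 0 0.001" --pt "0 0 0.001" --roll '[0,0,0,0]'

```text
t: 18.42
position: [0.5645, 0.2049, 0.0514]
ee_rot: [0.0, 0.707, 0.707, 0.0]
wrist_force: [-1.4, -1.5, 4.4]
width: 0.0114
gripper_force: 24.9
```

Request:
drive_tool --pt "0 0 0" --pt "0 0 0" --pt "0 0 0" --pt "0 0 -0.01" --pt "0 0 -0.035" --roll '[0,0,0,0,0]' --claw 0.45

```text
t: 19.05
position: [0.563, 0.2045, 0.0852]
ee_rot: [-0.001, 0.707, 0.707, -0.001]
wrist_force: [-0.1, -0.3, 0.4]
width: 0.0383
gripper_force: 0.0
```

Request:
drive_tool --pt "0 -0.02 -0.03" --pt "-0.04 -0.06 -0.03" --pt "-0.09 -0.1 -0.03" --pt "-0.135 -0.131 -0.03" --pt "-0.169 -0.131 -0.02" --roll '[0,0,0,0,0]' --claw 0.6

```text
t: 19.68
position: [0.432, 0.0346, 0.1068]
ee_rot: [0.001, 0.707, 0.707, 0.001]
wrist_force: [0.4, 0.3, -0.9]
width: 0.0515
gripper_force: 0.0
```

Request:
drive_tool --pt "0 0 0" --pt "0 0 0" --pt "0 0 0" --pt "0 0 0" --roll '[0,0,0,0]'

```text
t: 20.18
position: [0.4334, 0.0366, 0.1059]
ee_rot: [-0.0, 0.707, 0.708, 0.0]
wrist_force: [0.5, -0.3, 0.7]
width: 0.0516
gripper_force: 0.0
```

```bash
python3 go.py .4332 .036 .05
python3 - <<'E'
from h import *
print(proj("side",np.array([.4332,.036,.058])),proj("side",np.array([.4332,.056,.0])))
s=r.grab_frame("side");g=cv2.cvtColor(s,7)
for y in(221,224,240,246):print(y,list(map(int,g[y,364:400])))
print(list(map(int,g[245:265,380])))
cv2.imwrite("pics/k.png",cv2.resize(s[160:340,240:420,::-1],(540,540),interpolation=2))
E
```

```text
phi 1.5722019240470326 pos [0.4334 0.0366 0.1059] t 20.175 w 0.05155525097187455 F [ 0.485  -0.2717  0.7204] 0.0
slide [-0.0006 -0.0002  0.0559] roll 0.0014055972521360705
[379.99387589 220.56263567] [381.13689541 258.47650257]
221 [129, 124, 116, 114, 111, 106, 121, 136, 128, 122, 128, 132, 132, 136, 140, 142, 140, 126, 120, 124, 116, 108, 98, 152, 211, 221, 219, 218, 218, 218, 218, 219, 219, 219, 219, 218]
224 [221, 222, 223, 224, 224, 224, 226, 225, 210, 151, 109, 128, 129, 129, 127, 124, 121, 118, 113, 109, 107, 104, 97, 157, 213, 223, 222, 220, 220, 220, 220, 220, 219, 219, 219, 219]
240 [222, 222, 224, 204, 146, 119, 127, 130, 129, 128, 129, 129, 129, 127, 126, 126, 125, 124, 122, 119, 116, 115, 112, 110, 106, 105, 103, 94, 181, 226, 221, 221, 223, 221, 217, 223]
246 [223, 223, 224, 205, 146, 121, 128, 130, 129, 128, 130, 129, 129, 126, 125, 125, 124, 124, 120, 117, 114, 113, 111, 109, 108, 104, 104, 100, 109, 118, 117, 117, 116, 115, 117, 115]
[125, 124, 125, 125, 123, 124, 124, 124, 124, 124, 124, 124, 121, 138, 206, 225, 221, 223, 223, 223]
```

View pics/k.png

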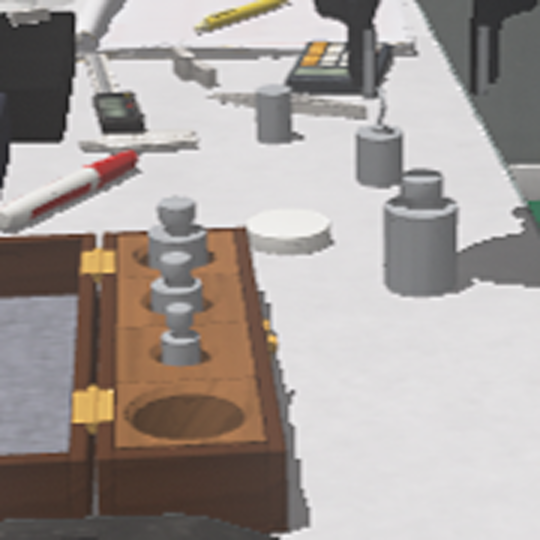

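Three weights are seated upright. The 500 g weight (body centre column 380, bottom row 258.5) is where predicted, so I'll grasp it.

Request:
drive_tool --pt "0 0 0.015" --pt "0 0 0.035" --pt "0 0 0.05" --pt "0 0 0.056" --pt "0 0 0.056" --roll '[0,0,0,0,0]'

```text
t: 20.85
position: [0.4328, 0.0358, 0.0493]
ee_rot: [-0.0, 0.707, 0.707, -0.0]
wrist_force: [0.0, -0.2, 0.4]
width: 0.0511
gripper_force: 0.0
```

Request:
drive_tool --pt "0 0 0" --pt "0 0 0" --pt "0 0 0" --pt "0 0 0" --pt "0 0 0" --roll '[0,0,0,0,0]' --claw 0.0 --squeeze 50

```text
t: 21.48
position: [0.4337, 0.0357, 0.0507]
ee_rot: [0.0, 0.707, 0.707, 0.0]
wrist_force: [-2.8, 0.5, 5.8]
width: 0.0217
gripper_force: 48.9
```

Request:
drive_tool --pt "0 0 -0.01" --pt "0 0 -0.03" --pt "0 0 -0.05" --pt "0 0 -0.07" --pt "0 0 -0.08" --roll '[0,0,0,0,0]'

```text
t: 22.1
position: [0.4334, 0.0358, 0.1308]
ee_rot: [0.0, 0.707, 0.707, 0.0]
wrist_force: [0.6, -0.0, -5.3]
width: 0.0216
gripper_force: 49.7
```

```bash
python3 go.py .563 .2665 .13
```

```text
phi 1.5708204798491108 pos [0.4334 0.0358 0.1308] t 22.1 w 0.02156515013743001 F [ 0.5822 -0.0074 -5.3081] 49.68757510185242
slide [0.2307 0.1296 0.0009] roll 2.415305421421543e-05
```

Request:
drive_tool --pt "0.02 0 0" --pt "0.06 0.01 0" --pt "0.105 0.03 0" --pt "0.15 0.055 0" --pt "0.19 0.085 0" --roll '[0,0,0,0,0]'

```text
t: 22.72
position: [0.5179, 0.2274, 0.129]
ee_rot: [-0.0, 0.707, 0.707, -0.001]
wrist_force: [1.4, -0.1, -4.7]
width: 0.0214
gripper_force: 49.7
```

Request:
drive_tool --pt "0.03 0.028 0" --pt "0.0405 0.043 0.01" --pt "0.0405 0.0445 0.025" --pt "0.0405 0.0445 0.035" --pt "0.0405 0.0445 0.035" --roll '[0,0,0,0,0]'

```text
t: 23.35
position: [0.5607, 0.2652, 0.0928]
ee_rot: [-0.001, 0.707, 0.707, -0.002]
wrist_force: [-0.2, -0.3, -4.1]
width: 0.0218
gripper_force: 49.9
```

Request:
drive_tool --pt "0 0 0" --pt "0 0 0" --pt "0 0 0" --roll '[0,0,0]'

```text
t: 23.72
position: [0.563, 0.2663, 0.0956]
ee_rot: [0.0, 0.707, 0.707, 0.001]
wrist_force: [-0.7, 0.6, -4.5]
width: 0.0214
gripper_force: 49.9
```

```bash
python3 go.py .563 .2665 .062
python3 - <<'E'
from h import *
p=r.state()["position"];b=p[2]-.0505
print("pred axis",proj("side",np.array([p[0],p[1],b+.02])),"front-bottom",u:=proj("side",np.array([p[0],p[1]+.02,b])))
s=r.grab_frame("side");g=cv2.cvtColor(s,7);x,y=map(int,u)
print(x,y,list(map(int,g[y-8:y+8,x])))
for k in(12,20): print(y-k,x-20,list(map(int,g[y-k,x-20:x+21])))
E
```

```text
phi 1.57063447524915 pos [0.563  0.2663 0.0956] t 23.725 w 0.021446878897791302 F [-0.6781  0.5936 -4.543 ] 49.873398542404175
slide [ 0.0002 -0.0001  0.0336] roll -0.00016185154574666072
pred axis [300.61897084 277.76161525] front-bottom [301.28240581 299.1195671 ]
301 299 [123, 123, 123, 123, 123, 123, 123, 124, 119, 77, 75, 77, 78, 79, 82, 104]
287 281 [101, 66, 68, 67, 82, 113, 131, 133, 133, 130, 131, 133, 132, 130, 129, 127, 126, 127, 126, 126, 124, 122, 120, 116, 115, 113, 112, 112, 110, 107, 106, 106, 104, 103, 103, 97, 85, 77, 78, 78, 78]
279 281 [132, 127, 124, 122, 123, 124, 130, 133, 132, 131, 131, 132, 132, 131, 129, 128, 128, 128, 127, 127, 126, 123, 120, 117, 117, 114, 114, 112, 109, 108, 107, 106, 105, 104, 101, 109, 127, 107, 72, 74, 76]
```

On target (bottom row 299 and centre column 301 match the prediction). Lowering.

Request:
drive_tool --pt "0 0 0.01" --pt "0 0 0.02" --pt "0 0 0.027" --pt "0 0 0.031" --pt "0 0 0.031" --roll '[0,0,0,0,0]'

```text
t: 24.4
position: [0.5627, 0.2663, 0.0636]
ee_rot: [-0.0, 0.707, 0.707, -0.0]
wrist_force: [-0.3, 0.2, -4.7]
width: 0.0216
gripper_force: 50.1
```

Request:
drive_tool --pt "0 0 0.0005" --pt "0 0 0.001" --pt "0 0 0.0015" --pt "0 0 0.0015" --roll '[0,0,0,0]'

```text
t: 24.9
position: [0.5628, 0.2664, 0.0628]
ee_rot: [0.0, 0.707, 0.707, 0.0]
wrist_force: [-1.6, -0.4, -0.3]
width: 0.0212
gripper_force: 50.3
```

Contact (load taken by the floor). Release, lift and retreat.

Request:
drive_tool --pt "0 0 0" --pt "0 0 0" --pt "0 0 0" --pt "0 0 -0.01" --pt "0 0 -0.035" --roll '[0,0,0,0,0]' --claw 0.55

```text
t: 25.52
position: [0.5616, 0.2659, 0.0968]
ee_rot: [-0.001, 0.707, 0.707, -0.001]
wrist_force: [-0.0, 0.7, 0.1]
width: 0.047
gripper_force: 0.0
```

Request:
drive_tool --pt "0 0 -0.04" --pt "0 -0.04 -0.07" --pt "0.02 -0.09 -0.09" --pt "0.04 -0.13 -0.1" --pt "0.05 -0.15 -0.1" --roll '[0,0,0,0,0]'

```text
t: 26.15
position: [0.4118, 0.3175, 0.1993]
ee_rot: [0.0, 0.707, 0.708, 0.002]
wrist_force: [1.2, 0.2, -0.5]
width: 0.0473
gripper_force: 0.0
```

Request:
drive_tool --pt "0 0 0" --pt "0 0 0" --pt "0 0 0" --roll '[0,0,0]'

```text
t: 26.52
position: [0.4135, 0.3157, 0.1968]
ee_rot: [0.0, 0.708, 0.707, -0.0]
wrist_force: [0.4, -0.7, -0.4]
width: 0.0469
gripper_force: 0.0
```

Run:
```python
from h import *
t=r.grab_frame("top")[:,:,::-1];s=r.grab_frame("side")[:,:,::-1]
cv2.imwrite("pics/l.png",np.hstack([cv2.resize(t[160:310,155:305],(400,400),interpolation=2),cv2.resize(s[180:330,260:410],(400,400),interpolation=2)]))
```

```text
(no output)
```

View pics/l.png

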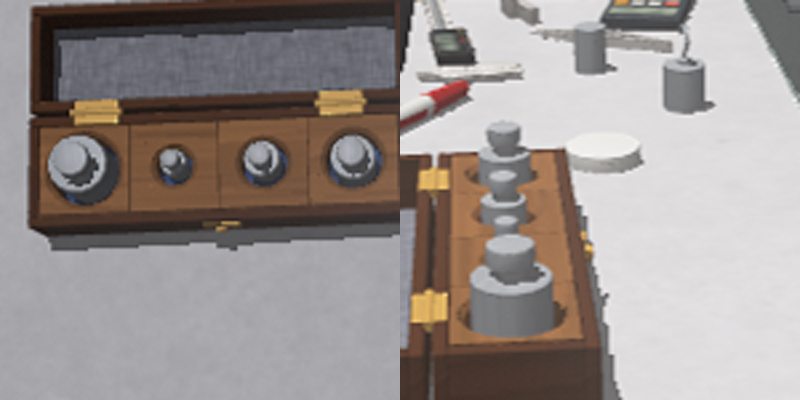

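All four weights stand upright in their own bores (500, 50, 100, 200 from the left), and the hook weight and plain cylinder have not moved.

```bash
python3 -c "
from station import r
print(r.finish_job())"
```

```text
the job is handed in; nothing more can be done
None
```

The four knob weights stand upright in their matching wells, the hook weight and plain cylinder were not touched, and the job was handed in at about 26.6 s of the 96 s allowed.

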